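# Find the spacer that fits the screw block

## Robot

A 6-joint arm with a two-finger parallel gripper is mounted at the origin on the work surface. World frame = base frame: x ahead of the robot, y to its left, z up, the work surface at z = 0. Lengths are in mm, angles in rad, forces in N, time in s.
With the tool pointing down it reaches from about 350 to 875 mm from the base axis. Payload 4.2 kg.
Tool frame: the origin (TCP) lies midway between the tips of the shut fingers; the grasp point (between the pads) lies 19 mm behind it; y points along the fingers, x is the direction in which the jaws open and shut, and the axes are right-handed (so a half turn about y gives the same grasp; the last joint's range is limited). The gripper opens to 85 mm and grips with 20 to 120 N. Pads are 22 mm wide; open, the fingers measure 114 mm over their backs; the gripper's body (76 mm by 85 mm) begins 54 mm behind the grasp point. The pads swing forward as they close: fully open they stand 13 mm farther back than shut.
Start: joints at [1.487, 0.385, 0.008, 0, -1.194, -0.259], TCP at [210.046, 588.626, 231.312] pointing down, gripper open.
Joint ranges: [-3.14, 3.14], [-1.21, 2.06], [-1.07, 1.41], [-3.16, 2.05], [-2.99, -0.16], [-3.1, 3.1]. Speed limits (rad/s): [2.79, 2.79, 3.14, 3.14, 3.14, 3.14].

## Interface

Orientations are given as a unit quaternion [x, y, z, w].
In Python, from bench import read_state, get_image, job_done gives the robot as it stands.
- The arm moves only by the tool play_rows, never from a script. Its argument "series" is a list of rows, each a list of 7 numbers: the shift along the tool's x, y, z in m, then the turn, a rotation vector about the tool's x, y, z in rad, then the finger opening in m, from 0 to 0.0854. In form: [[x, y, z, wx, wy, wz, claw], ...]. A call has 1 to 10 rows; each row shifts and turns the pose as measured when the row begins, along the tool's axes as they then stand; what a row does not reach is not made up. A row lasts 1/10 s, in which the tool goes at most 50 mm and 8.59 degrees, less where a joint would pass 70% of its speed; a pose out of reach is approached as far as the arm can. A call with a gripper value outside its range is refused whole. The fingers move at their own pace and stop on an object; the grip force is fixed at half the most. Time passes only in rows, so rows that do not move let the fingers close. It gives the time, the measured TCP pose, the force and the opening at its end, in the units of the state.
- read_state(): the state, without advancing time (a new reading comes with each control period).
- get_image(name): name is "scene" or "top" or "wrist"; returns a dict with "color" (420x560x3 uint8, red, green, blue), "intrinsics" (3x3 intrinsics, pixels), "origin" and "orientation" of the camera in the world. Camera axes: x right, y down, z forward; pixel columns grow to the right and rows downward; lengths in mm; the calibration is good to about 2 mm. A picture is of the moment at which its call begins. There is no depth.
- job_done(): hands the job in, once; it reports no verdict.
The state is a dict: "clock": time; "joints": joint angles; "joint_vel": joint speeds; "joint_efforts": joint torques, N m; "position": TCP position; "ee_rot": TCP orientation; "contact_force": force on the tool from outside, world axes, zero at the start; "wrist_torque": the same for the moment, N m; "gripper_width": finger opening in mm.
Only numpy, scipy, OpenCV 4.12 (cv2) and the standard library are available. Lean on these libraries where they do the work, as an engineer would, in place of code of your own. Each camera call takes 0.05 s, during which the arm holds its last target. There are 200 camera calls.

## Task

Find by trial which of the three steel spacers in the wooden rack fits snugly in the gap of the green screw block: slide it down between the jaws from above, gently, and never force one that will not go. Leave the snug one, gripped by the sprung jaw, fully down on the floor of the gap and about halfway along the jaws, with the other two standing in wells of the rack, and leave the other things on the table where they are.

Things in the scene. Friction and masses are not known exactly. Their poses are not given: they have to be found in the camera images.
- bracket: green screw block, fixed to the table: base plate 64 mm (x) by 124 mm (y) by 12 mm carrying two steel jaws, 46 mm long in x, tops 48 mm above the table. The gap between them is open above and at both x ends. Origin: on the table, halfway along the jaws. Own y runs across the gap, from the sprung shoe (-y side, backed by a green carriage and screw) to the fixed anvil (+y side); z up.
- anvil: fixed steel jaw of the screw block; its flat face is 10 mm to the +y side of the block's origin (same origin and axes). The other jaw is the sprung shoe: pushed back, it yields 3.6 mm and no more, against a spring of 4 N at first touch rising to 5.8 N. The resting gap between shoe and anvil differs every time, anywhere from 6.7 to 15.7 mm, and is not measured.
- gap_floor (a point): point on the gap's floor, 12 mm above the table, at the foot of the anvil's face, halfway along the jaws; axes as the block (the gap lies on its -y side). A spacer thinner than the resting gap drops to the floor and stands loose, with no drag when pulled up: wrong. One thicker than it by 0 to 3.6 mm is snug: it goes down to the floor and, let go and pulled up again, drags by 2 N or more.
- gap_mouth (a point): point in the gap's mouth, level with the jaw tops (48 mm above the table), plumb above gap_floor. The top 10 mm of both jaws slope, a lead-in opening 4 mm to each side. A snug spacer meets 4 to 18 N of push there; if it catches, ease off, shift it a little and retry. One too thick always stops on the slopes, foot 20 mm or more above the floor: do not force it. Always one is snug, now and then two: either will do.
- rack: wooden rack fixed to the table, 84 mm (x) by 180 mm (y) by 26 mm high, with three wells in a row at y -60, 0 and 60 mm, each 55 mm (x) by 25 mm (y), 16 mm deep (well floor 10 mm above the table). Origin: on the table under its centre.
- spacer_a: steel spacer, 10 mm thick: plate 40 mm (x) by 10 mm (y) by 45 mm high (z 0 to 45), and on it a dark stem to hold it by, 18 mm (x) by 9 mm (y) by 36 mm (z 45 to 81). 120 to 200 g. Origin: centre of its foot (edges relieved 1.5 mm); x along its width, y across its thickness, z up the stem. Starts upright in any one of the rack's wells, nearly square to the rack.
- spacer_b: steel spacer, 13 mm thick: plate 40 mm (x) by 13 mm (y) by 45 mm high (z 0 to 45), and on it a dark stem to hold it by, 18 mm (x) by 9 mm (y) by 36 mm (z 45 to 81). 120 to 200 g. Origin: centre of its foot (edges relieved 1.5 mm); x along its width, y across its thickness, z up the stem. Starts upright in any one of the rack's wells, nearly square to the rack.
- spacer_c: steel spacer, 16 mm thick: plate 40 mm (x) by 16 mm (y) by 45 mm high (z 0 to 45), and on it a dark stem to hold it by, 18 mm (x) by 9 mm (y) by 36 mm (z 45 to 81). 120 to 200 g. Origin: centre of its foot (edges relieved 1.5 mm); x along its width, y across its thickness, z up the stem. Starts upright in any one of the rack's wells, nearly square to the rack.
- bearing: steel ball bearing ring, 52 mm outside, 15 mm high, origin under its centre. Not part of the job.
- ball_nut: dark steel ball nut standing on its flange, 54 mm across, 42 mm high, origin under its centre. Not part of the job.
- wrench: open wrench lying flat. Not part of the job.
- flange: square aluminium flange plate 75 mm, 10 mm thick, with a round hole, origin under its centre. Not part of the job.
- pulley: small aluminium pulley, 40 mm across, 21 mm high, origin under its centre. Not part of the job.
- oil: small oil bottle, 52 mm across, 130 mm tall, origin under its centre. Not part of the job.
- bolt: dark bolt or pin, 10 mm shank, about 45 mm tall, standing on the table. Not part of the job.

How it is judged:
By the outcome, as a careful person would: the job done as asked, in the order asked, and still so for the second after the job is handed in, with the robot touching nothing.
It also fails if it takes over 72 s, if anything falls off the work surface, if the arm or the gripper's body presses on something with over 40 N, if the wrist force passes 120 N, or if a joint passes its speed limit or range.

## Working session

There is one attempt and no reset: what is moved stays moved. The work goes in short steps, Python scripts to look and compute and a tool call to move; the robot and the scene stay as the last step left them, time stands still between calls to the robot, and variables do not carry over. Pictures are saved under pics/ and viewed, about 8 in all and at most 12, crops included, and the job is handed in when it is done.

Besides the shell and the picture viewer there is one more tool, called after "Call:" as name(argument=value, ...), one argument or row to a line, values as JSON. play_rows: Moves the arm, as the interface text tells. Its arguments: {"type":"object","properties":{"series":{"type":"array","items":{"type":"array","items":{"type":"number"}}}},"required":["series"]}

```bash
mkdir -p pics
python3 - <<'E'
from bench import *
import cv2,numpy as np
s=read_state();print(s)
for n in("scene","top"):
    d=get_image(n);cv2.imwrite(f"pics/{n}0.png",d["color"][:,:,::-1]);print(n,d["intrinsics"],d["origin"],d["orientation"])
E
```

```text
{'clock': 0.0, 'joints': array([ 1.48661849e+00,  3.85531777e-01,  6.59589693e-03, -5.04186493e-04,
       -1.19399429e+00, -2.58589529e-01]), 'joint_vel': array([-0.00043662,  0.00029552, -0.00142661, -0.0005631 , -0.00077695,
       -0.00064694]), 'joint_efforts': array([ 3.36945877e-04, -3.92287052e+01,  1.88397646e+01,  4.18602034e+00,
       -4.73548673e-03, -3.40561520e-06]), 'position': array([209.84851351, 588.08228719, 230.2240611 ]), 'ee_rot': array([ 0.40795979, -0.57751398,  0.57845676, -0.40673602]), 'contact_force': array([-0.76728546, -0.69154595, -0.39012906]), 'wrist_torque': array([-0.02366832, -0.00556471,  0.04871729]), 'gripper_width': 85.4525030298751}
scene [[474.17907773   0.         281.75946544]
 [  0.         474.17907773 204.75295147]
 [  0.           0.           1.        ]] [956.9441828  687.3182402  827.36999761] [ 0.22954712  0.889457   -0.38082605 -0.10557407]
top [[396.88136472   0.         288.12151726]
 [  0.         396.88136472 208.67569326]
 [  0.           0.           1.        ]] [ 331.70929213   -4.21861553 1225.01826154] [-0.67449072  0.73073603 -0.07483445  0.07407382]
```

View pics/scene0.png

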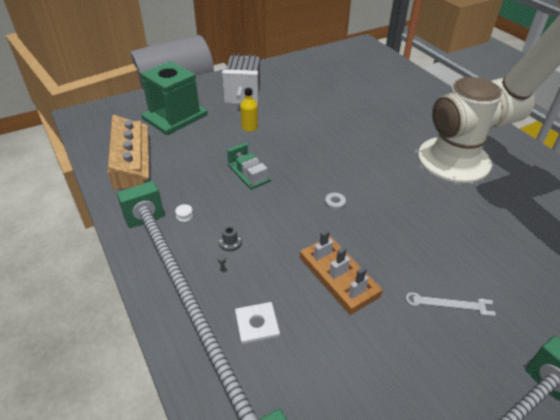

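View pics/top0.png

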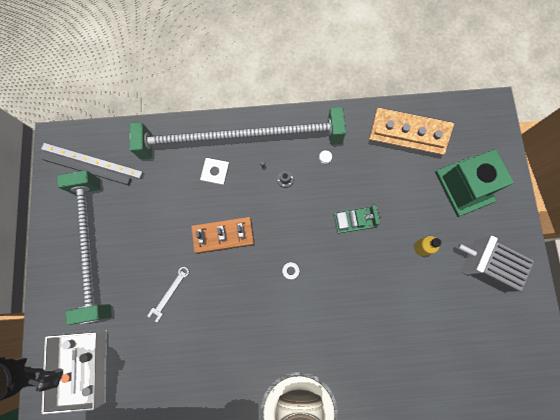

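The scene view shows the rack (340,270) with three spacers and the block (248,165). In the top view the rack is at (222,235) and the block at (357,219), anvil on the left. Next I'll measure both.

```bash
cat > h.py <<'E'
from bench import *
import cv2,numpy as np
from scipy.spatial.transform import Rotation as R
def cast(d,px,z):
    px=np.atleast_2d(px).astype(float);K=d["intrinsics"]
    r=np.c_[(px-[K[0,2],K[1,2]])/[K[0,0],K[1,1]],np.ones(len(px))]
    r=R.from_quat(d["orientation"]).apply(r);o=np.array(d["origin"])
    return (o+r*((z-o[2])/r[:,2])[:,None])[:,:2]
def proj(d,p):
    v=R.from_quat(d["orientation"]).inv().apply(np.atleast_2d(p)-np.array(d["origin"]));v=v/v[:,2:]
    return (v@np.array(d["intrinsics"]).T)[:,:2]
def rect(d,mask,z):
    c,_=cv2.findContours(mask.astype(np.uint8),cv2.RETR_EXTERNAL,cv2.CHAIN_APPROX_NONE)
    for k in c:
        if cv2.contourArea(k)<25: continue
        w=cast(d,k[:,0],z).astype(np.float32)
        (cx,cy),(a,b),t=cv2.minAreaRect(w)
        print("px",k[:,0].mean(0).round(),"ctr",round(cx,1),round(cy,1),"size",round(a,1),round(b,1),"ang",round(t,1))
def move(target,yaw=None):
    """needed shift in tool axes (m) for TCP target, and turn so tool z down, jaw x at yaw"""
    s=read_state();r=R.from_quat(s["ee_rot"])
    return r.inv().apply(np.array(target)-s["position"])/1000
E
python3 - <<'E'
from h import *
d=get_image("top");im=d["color"];hsv=cv2.cvtColor(im,cv2.COLOR_RGB2HSV)
b=np.zeros(im.shape[:2],bool);b[205:260,180:270]=1
m=b&(hsv[...,0]<20)&(hsv[...,1]>110)&(hsv[...,2]>60)
m=cv2.morphologyEx(m.astype(np.uint8),cv2.MORPH_CLOSE,np.ones((9,9)))
print("rack");rect(d,m,26)
b[:]=0;b[195:245,325:390]=1
g=b&(hsv[...,0]>50)&(hsv[...,0]<90)&(hsv[...,1]>90)
l=b&(hsv[...,2]>130)&(hsv[...,1]<60)
print("green");rect(d,g,12);print("all");rect(d,cv2.morphologyEx((g|l).astype(np.uint8),cv2.MORPH_CLOSE,np.ones((5,5))),12)
print("steel");rect(d,l,48)
print("robot R",R.from_quat(read_state()["ee_rot"]).as_matrix().round(3))
a=cv2.resize(im[200:270,180:280],None,fx=6,fy=6,interpolation=cv2.INTER_CUBIC)
c=cv2.resize(im[195:245,325:390],None,fx=6,fy=6,interpolation=cv2.INTER_CUBIC)
o=np.zeros((a.shape[0],600+0,3),np.uint8);o=a
cc=np.zeros((300,600,3),np.uint8);cc[:,:390]=c
cv2.imwrite("pics/crop1.png",cv2.resize(np.vstack([o,cc])[:,:,::-1],None,fx=.83,fy=.83))
d2=get_image("wrist");cv2.imwrite("pics/w0.png",d2["color"][:,:,::-1]);p=R.from_quat(read_state()["ee_rot"])
print("cam in tool",p.inv().apply(d2["origin"]-read_state()["position"]),(p.inv()*R.from_quat(d2["orientation"])).as_matrix().round(2))
E
```

```text
rack
px [222. 235.] ctr 523.8 190.9 size 85.9 180.5 ang 4.1
green
px [357. 221.] ctr 539.7 -220.8 size 62.4 102.0 ang 4.9
px [375. 214.] ctr 551.2 -284.2 size 61.0 12.2 ang 6.7
all
px [356. 219.] ctr 540.8 -224.2 size 66.0 134.3 ang 7.4
steel
px [342. 220.] ctr 536.2 -175.7 size 48.3 29.6 ang 6.8
px [353. 218.] ctr 539.1 -209.5 size 44.3 12.5 ang 2.8
robot R [[-0.336 -0.     0.942]
 [-0.942 -0.002 -0.336]
 [ 0.002 -1.     0.   ]]
cam in tool [   0.28400747 -142.94821216   78.7219661 ] [[ 1.   -0.    0.  ]
 [-0.   -0.31  0.95]
 [-0.   -0.95 -0.31]]
```

View pics/crop1.png

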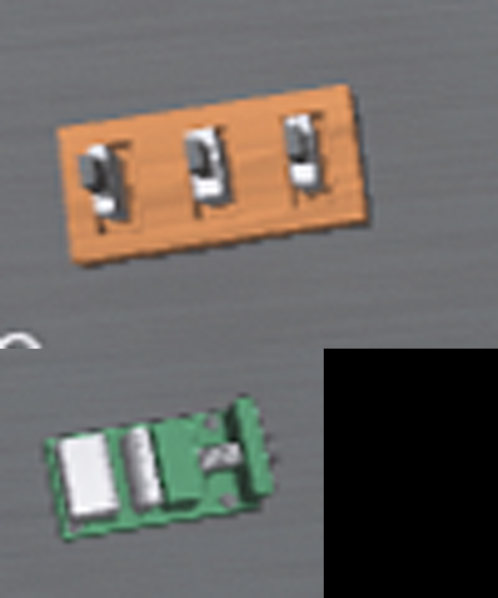

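The crop shows the rack square to about 4° and the block at about 6°, anvil (white) left and shoe right. I'm moving above the rack for a close look.

Call:
play_rows(
  series=[
    [0.0244,0,0.039,0,0,0,0.085],
    [0.0244,0,0.039,0,0,0,0.085],
    [0.0244,0,0.039,0,0,0,0.085],
    [0.0244,0,0.039,0,0,0,0.085],
    [0.0244,0,0.039,0,0,0,0.085],
    [0.0244,0,0.039,0,0,0,0.085],
    [0.0244,0,0.039,0,0,0,0.085],
    [0.0244,0,0.039,0,0,0,0.085],
    [0.0244,0,0.039,0,0,0,0.085],
    [0.0244,0,0.039,0,0,0,0.085],
  ],
)

```text
clock: 1.2
position: [502.1, 219.0, 228.9]
ee_rot: [0.411, -0.575, 0.576, -0.41]
contact_force: [1.2, 1.0, -0.1]
gripper_width: 85.0
```

Call:
play_rows(
  series=[
    [0,0,0,0,-0.14,0,0.045],
    [0,0,0,0,-0.14,0,0.045],
    [0,0,0,0,-0.14,0,0.045],
    [0,0,0,0,0,0,0.045],
  ],
)

```text
clock: 1.6
position: [505.3, 211.9, 227.7]
ee_rot: [0.524, -0.476, 0.477, -0.521]
contact_force: [0.4, 0.1, 1.1]
gripper_width: 45.1
```

```bash
cat >> h.py <<'E'
def need(target=None,xang=None,yaw_ref=None):
    s=read_state();r=R.from_quat(s["ee_rot"]);m=r.as_matrix()
    print("t",round(s["clock"],2),"pos",s["position"].round(1),"xang",np.degrees(np.arctan2(m[1,0],m[0,0])).round(2),"F",np.round(s["contact_force"],1),"w",round(s["gripper_width"],1),"q6",round(s["joints"][5],2))
    if xang is not None:
        a=np.radians(xang);x=np.array([np.cos(a),np.sin(a),0]);y=np.array([0,0,-1.]);G=R.from_matrix(np.c_[x,y,np.cross(x,y)])
        print("  turn",(r.inv()*G).as_rotvec().round(4))
    if target is not None: print("  shift mm",r.inv().apply(np.array(target)-s["position"]).round(1))
E
python3 - <<'E'
from h import *
need([524,191,230],-85.9)
d=get_image("wrist");cv2.imwrite("pics/w1.png",d["color"][:,:,::-1]);print(d["origin"],d["intrinsics"][0])
E
```

```text
t 1.6 pos [505.3 211.9 227.7] xang -84.73 F [0.4 0.1 1.1] w 45.1 q6 0.97
  turn [0.0029 0.0205 0.004 ]
  shift mm [22.6 -2.2 16.7]
[583.92253948 219.39419129 370.60033608] [325.87701949   0.         274.12933809]
```

View pics/w1.png

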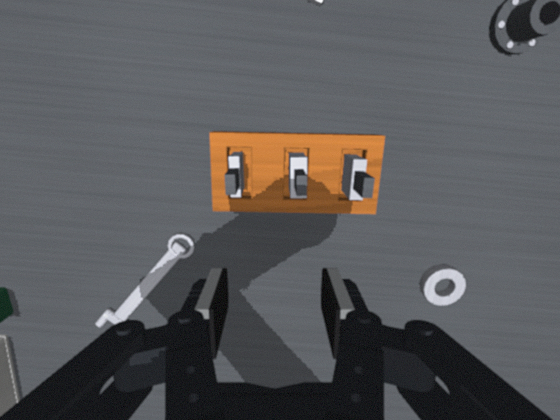

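The wrist view shows three spacers with plates at (236,175), (299,175) and (357,178), and stems leaning outward. I'm measuring rack pose and plates in an enlarged crop.

Run:
```python
from h import *
d=get_image("wrist");im=d["color"];hsv=cv2.cvtColor(im,cv2.COLOR_RGB2HSV)
m=(hsv[...,0]<20)&(hsv[...,1]>110)&(hsv[...,2]>60);m[:120]=0;m[240:]=0
m=cv2.morphologyEx(m.astype(np.uint8),cv2.MORPH_CLOSE,np.ones((25,25)))
print("rack");rect(d,m,26)
a=cv2.resize(im[125:220,205:390],None,fx=4.3,fy=4.3,interpolation=cv2.INTER_CUBIC)
cv2.imwrite("pics/w1c.png",a[:,:,::-1])
```

```text
rack
px [295. 171.] ctr 525.3 189.5 size 85.0 180.5 ang 4.1
```

View pics/w1c.png

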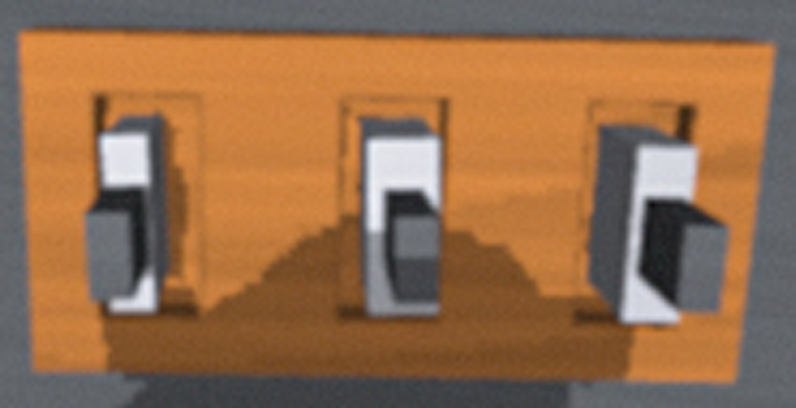

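Top-face widths in the crop are 50, 74 and 60 px, so left is a (10), middle is c (16), right is b (13). I'll try b first, since its result tells which way to go. Locating all stems.

Run:
```python
from h import *
d=get_image("wrist")
f=lambda p:(np.array(p)+.5)/4.3-.5+[205,125]
for n,pl,st in(("a",[(100,135),(150,133),(157,313),(108,311)],[(88,210),(131,210),(132,300),(91,298)]),
 ("c",[(367,137),(440,137),(438,316),(366,314)],[(393,214),(440,214),(438,300),(394,300)]),
 ("b",[(637,146),(697,146),(680,322),(621,322)],[(686,226),(726,226),(722,310),(680,308)])):
    for z,p in((55,pl),(91,st)):
        w=cast(d,f(p),z);e=w[1]-w[0]+w[2]-w[3];l=w[0]-w[3]+w[1]-w[2]
        print(n,z,w.mean(0).round(1),"thick",np.linalg.norm(e/2).round(1),"len",np.linalg.norm(l/2).round(1),"yaw",np.degrees(np.arctan2(l[1],l[0])).round(1))
need()
c=np.array([525.3,189.5]);
for k in(60,0,-60): a=np.radians(4.1);print("well",c+k*np.array([-np.sin(a),np.cos(a)]))
```

```text
a 55 [521.9 251.3] thick 11.2 len 40.8 yaw 5.4
a 91 [522.5 251.1] thick 8.5 len 18.3 yaw 4.0
c 55 [526.8 189.2] thick 16.5 len 40.9 yaw 6.0
c 91 [527.5 189.3] thick 9.2 len 17.7 yaw 6.3
b 55 [530.1 130.9] thick 13.6 len 40.6 yaw 4.4
b 91 [530.5 130.8] thick 8.4 len 17.2 yaw 6.9
t 1.75 pos [505.1 212.4 227.8] xang -84.82 F [ 1.5 -0.8 -0.1] w 45.2 q6 0.97
well [521.01015334 249.34644698]
well [525.3 189.5]
well [529.58984666 129.65355302]
```

Call:
play_rows(
  series=[
    [0.042,0,0.009,0,0,0,0.045],
    [0.042,0,0.009,0,0,0,0.045],
    [0,0.04,0,0,0,0,0.045],
    [0,0.04,0,0,0,0,0.045],
    [0,0.04,0,0,0,0,0.045],
    [0,0,0,0,0,0,0.045],
  ],
)

```text
clock: 2.35
position: [533.6, 130.1, 107.8]
ee_rot: [-0.519, 0.477, -0.48, 0.522]
contact_force: [0.0, -0.4, -0.2]
gripper_width: 44.7
```

Run:
```python
from h import *
need([530.3,130.8,60],-85)
```

```text
t 2.35 pos [533.6 130.1 107.8] xang -85.26 F [ 0.  -0.4 -0.2] w 44.7 q6 1.11
  turn [-0.0057 -0.0046  0.0009]
  shift mm [-1.  47.8 -3.5]
```

Down, grip, lift a little.

Call:
play_rows(
  series=[
    [-0.0005,0.024,-0.002,-0.005,-0.004,0,0.045],
    [-0.0005,0.023,-0.0015,0,0,0,0.045],
    [0,0,0,0,0,0,0.045],
    [0,0,0,0,0,0,0.0],
    [0,0,0,0,0,0,0.0],
    [0,0,0,0,0,0,0.0],
    [0,0,0,0,0,0,0.0],
    [0,0,0,0,0,0,0.0],
  ],
)

```text
clock: 3.15
position: [537.5, 135.7, 71.7]
ee_rot: [-0.516, 0.474, -0.481, 0.527]
contact_force: [-0.8, 0.4, -1.2]
gripper_width: 7.5
```

Run:
```python
from h import *
need([530.3,130.8,150],-85)
```

```text
t 3.15 pos [537.5 135.7  71.7] xang -84.98 F [-0.8  0.4 -1.2] w 7.5 q6 1.11
  turn [-0.0186  0.0003 -0.004 ]
  shift mm [  3.9 -78.4  -6.2]
```

Run:
```python
from h import *
need()
d=get_image("wrist");a=d["color"][100:420,130:430];cv2.imwrite("pics/w2.png",cv2.resize(a[:,:,::-1],None,fx=1.8,fy=1.8))
need()
```

```text
t 3.15 pos [537.5 135.7  71.7] xang -84.98 F [-0.8  0.4 -1.2] w 7.5 q6 1.11
t 3.2 pos [537.5 135.7  71.6] xang -84.97 F [ 0.6 -0.1 -0.6] w 7.9 q6 1.11
```

View pics/w2.png

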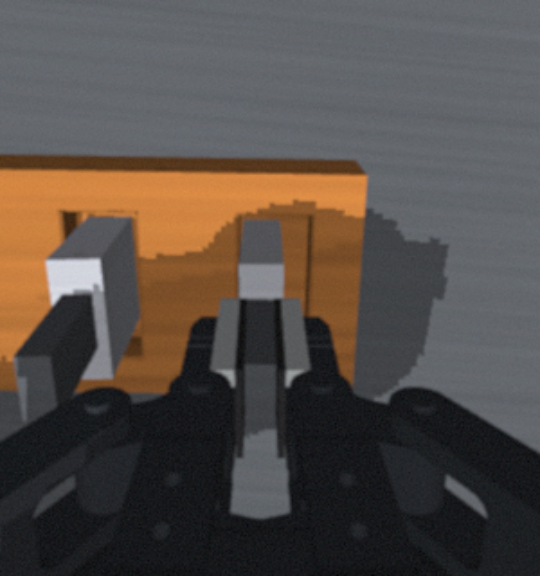

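The stem is between the pads, but the TCP stopped at z 72, so the grip is too high on the stem. I'll open a little, go down 11 mm and grip again.

Call:
play_rows(
  series=[
    [0,0,0,0,0,0,0.03],
    [0,0,0,0,0,0,0.03],
    [0,0,0,0,0,0,0.03],
  ],
)

```text
clock: 3.5
position: [538.0, 135.7, 72.3]
ee_rot: [-0.515, 0.474, -0.481, 0.528]
contact_force: [-0.9, 0.5, 0.6]
gripper_width: 30.0
```

Run:
```python
from h import *
need([530.3,134.7,60],-85)
```

```text
t 3.5 pos [538.  135.7  72.3] xang -84.97 F [-0.9  0.5  0.6] w 30.0 q6 1.11
  turn [-0.0198  0.0005 -0.0042]
  shift mm [ 0.4 12.2 -8. ]
```

Call:
play_rows(
  series=[
    [0,0.006,-0.004,-0.02,0,-0.004,0.03],
    [0,0.006,-0.004,0,0,0,0.03],
    [0,0.001,0,0,0,0,0.03],
  ],
)

```text
clock: 3.8
position: [529.5, 135.0, 58.3]
ee_rot: [0.522, -0.478, 0.477, -0.521]
contact_force: [0.6, -1.5, -0.8]
gripper_width: 29.7
```

Run:
```python
from h import *
need([530.3,134.7,60],-85)
```

```text
t 3.8 pos [529.5 135.   58.3] xang -84.99 F [ 0.6 -1.5 -0.8] w 29.7 q6 1.11
  turn [0.0019 0.0002 0.0001]
  shift mm [ 0.4 -1.7  0.8]
```

Call:
play_rows(
  series=[
    [0,0,0,0,0,0,0.0],
    [0,0,0,0,0,0,0.0],
    [0,0,0,0,0,0,0.0],
    [0,0,0,0,0,0,0.0],
  ],
)

```text
clock: 4.2
position: [529.3, 134.9, 57.7]
ee_rot: [0.522, -0.478, 0.477, -0.521]
contact_force: [0.5, -0.4, 0.1]
gripper_width: 8.1
```

Run:
```python
from h import *
need([530.3,131,150],-85)
```

```text
t 4.2 pos [529.3 134.9  57.7] xang -84.96 F [ 0.5 -0.4  0.1] w 8.1 q6 1.11
  turn [0.0028 0.0007 0.0007]
  shift mm [  4.1 -92.3   0.4]
```

Call:
play_rows(
  series=[
    [0,-0.03,0,0,0,0,0.0],
    [0,-0.04,0,0,0,0,0.0],
    [0,-0.04,0,0,0,0,0.0],
    [0,-0.03,0,0,0,0,0.0],
  ],
)

```text
clock: 4.6
position: [525.8, 133.1, 195.5]
ee_rot: [0.527, -0.481, 0.475, -0.515]
contact_force: [1.0, 0.1, -2.6]
gripper_width: 8.0
```

Call:
play_rows(
  series=[
    [0.042,0,-0.0105,0,0,0,0.0],
    [0.042,0,-0.0105,0,0,0,0.0],
    [0.042,0,-0.0105,0,0,0,0.0],
    [0.042,0,-0.0105,0,0,0,0.0],
    [0.042,0,-0.0105,0,0,0,0.0],
    [0.042,0,-0.0105,0,0,0,0.0],
    [0.042,0,-0.0105,0,0,0,0.0],
    [0.035,0,-0.0105,0,0,0,0.0],
    [0,0,0,0,0,0,0],
    [0,0,0,0,0,0,0],
  ],
)

```text
clock: 5.6
position: [469.8, -211.5, 201.8]
ee_rot: [0.523, -0.479, 0.476, -0.52]
contact_force: [-0.1, 0.3, -1.8]
gripper_width: 8.2
```

Run:
```python
from h import *
need([475,-200,200],-84)
d=get_image("wrist");cv2.imwrite("pics/w3.png",d["color"][:,:,::-1])
im=d["color"];hsv=cv2.cvtColor(im,cv2.COLOR_RGB2HSV)
g=(hsv[...,0]>50)&(hsv[...,0]<90)&(hsv[...,1]>90);l=(hsv[...,2]>120)&(hsv[...,1]<60)
print("green");rect(d,g,12);print("steel@48");rect(d,l,48)
```

```text
t 5.6 pos [ 469.8 -211.5  201.8] xang -84.94 F [-0.1  0.3 -1.8] w 8.2 q6 1.77
  turn [ 0.0067 -0.0164 -0.0006]
  shift mm [-11.    1.8   6.2]
green
px [299. 121.] ctr 538.8 -228.5 size 67.8 134.6 ang 5.3
steel@48
px [550. 314.] ctr 373.4 -512.8 size 28.2 7.4 ang 61.1
px [293. 308.] ctr 355.8 -241.0 size 6.4 13.7 ang 54.9
px [256. 308.] ctr 350.6 -201.9 size 11.0 7.3 ang 4.2
px [274. 252.] ctr 417.8 -216.4 size 28.0 28.0 ang 5.1
px [ 83. 238.] ctr 415.5 -29.9 size 46.9 46.9 ang 40.8
px [335. 150.] ctr 522.1 -261.8 size 6.5 7.4 ang 70.6
px [334. 124.] ctr 543.8 -257.6 size 13.4 25.4 ang 5.1
px [282. 123.] ctr 539.4 -213.5 size 45.3 15.5 ang 5.1
px [337.  96.] ctr 566.9 -257.6 size 7.5 8.1 ang 83.2
px [243. 123.] ctr 537.3 -178.8 size 52.8 31.6 ang 4.8
```

View pics/w3.png

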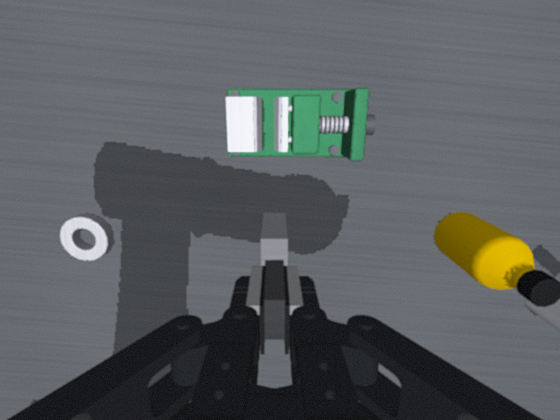

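The block is at (297,124), with the anvil at (243,123) and the shoe at (282,123). The spacer is held in the fingers at (275,240). Enlarging the jaws.

Run:
```python
from h import *
d=get_image("wrist");np.savez("d3",color=d["color"],intrinsics=d["intrinsics"],origin=d["origin"],orientation=d["orientation"])
a=d["color"][80:165,220:320];cv2.imwrite("pics/w3c.png",cv2.resize(a[:,:,::-1],None,fx=6,fy=6,interpolation=cv2.INTER_CUBIC))
b=d["color"][205:300,245:305]
print(cv2.cvtColor(d["color"],cv2.COLOR_RGB2GRAY)[123,220:300])
print(cv2.cvtColor(d["color"],cv2.COLOR_RGB2GRAY)[222,255:300],cv2.cvtColor(d["color"],cv2.COLOR_RGB2GRAY)[245,255:300])
```

```text
[111 106 108 108 109 107 138 209 243 245 243 242 241 243 243 243 242 244
 245 245 242 242 243 244 244 245 245 246 246 246 244 244 246 241 225 219
 202 163 127 125 123 115  94  80 101 126 125 123 128 124 124 126 127 129
 132 134 136 137 158 191 211 217 230 243 244 244 245 239 200 137 112  85
  55  80 114 125 129 131 128 127]
[68 65 68 70 68 69 72 80 88 90 89 89 89 87 86 92 86 88 91 88 89 88 87 90
 91 88 87 87 90 91 84 76 67 64 64 65 67 68 68 72 68 70 69 72 70] [106 109 105 106 105 121 141 146 149 150 146 146 149 148 146 149 146 147
 152 147 146 146 147 147 149 148 149 148 147 150 149 148 130  88  69  67
  67  71  67  73  68  67  68  72  71]
```

View pics/w3c.png

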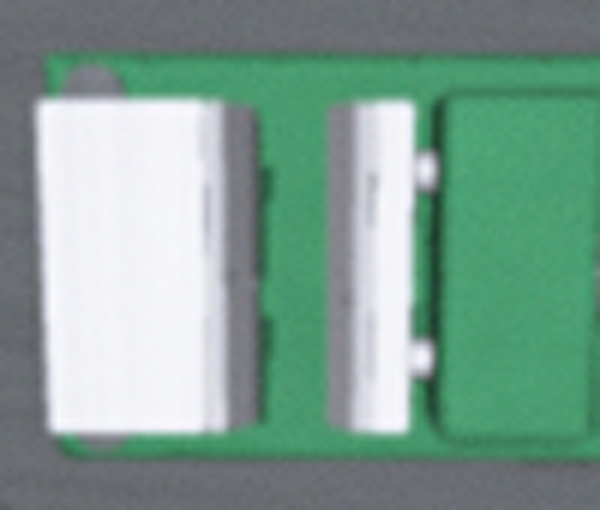

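Run:
```python
from h import *
d=dict(np.load("d3.npz"))
f=lambda p:(np.array(p)+.5)/6-.5+[220,80]
a=np.radians(5.1);X=np.array([np.cos(a),np.sin(a)]);Y=np.array([-X[1],X[0]])
for n,p,z in(("anv top",(203,265),48),("anv slope",(225,265),38),("anv foot",(260,300),12),("shoe foot",(330,265),12),("shoe slope",(354,265),38),("shoe top",(374,265),48),("shoe back",(413,265),48),("anv back",(40,265),48)):
    w=cast(d,f(p),z)[0];print(n,w.round(1),"v",(w@Y).round(1))
for n,p in(("anvil top face",[(36,100),(203,100),(205,433),(48,433)]),("shoe top",[(360,100),(415,100),(409,433),(355,433)])):
    w=cast(d,f(p),48);print(n,(w@X).round(1),(w@Y).round(1), np.degrees(np.arctan2(*(w[1]-w[2])[::-1])).round(2))
w=cast(d,f([(45,57),(62,457)]),12);print("base u",(w@X).round(1))
# held spacer: plate top far edge, foot
need()
```

```text
anv top [ 537.9 -187.4] v -234.5
anv slope [ 537.8 -190.1] v -237.2
anv foot [ 531.8 -195. ] v -241.5
shoe foot [ 538.3 -206. ] v -253.0
shoe slope [ 539.5 -209.5] v -256.6
shoe top [ 540.1 -212.2] v -259.4
shoe back [ 540.6 -217.8] v -265.0
anv back [ 535.7 -163.8] v -210.8
anvil top face [541.5 541.6 495.  495. ] [-211.2 -234.9 -234.3 -210.9] 4.35
shoe top [541.6 541.6 495.  495. ] [-257.2 -265.  -264.8 -256.7] 4.82
base u [549.5 486.9]
t 5.7 pos [ 470.1 -210.6  201.9] xang -84.81 F [ 0.1 -0.6 -2.2] w 8.3 q6 1.77
```

Run:
```python
from h import *
d=dict(np.load("d3.npz"));g=cv2.cvtColor(d["color"],cv2.COLOR_RGB2GRAY)
print(g[205:270,274])
a=np.radians(5.1);X=np.array([np.cos(a),np.sin(a)]);Y=np.array([-X[1],X[0]])
s=read_state();p=s["position"];print("tcp u v",p[:2]@X,p[:2]@Y)
for px,dz in(((260.3,245),-2.7),((287,245),-2.7),((274,238.5),-2.7),((274,213),-47.7)):
    w=cast(d,px,p[2]+dz)[0];print(px,(w@X).round(1),(w@Y).round(1))
need(None,-84.9)
```

```text
[ 72  69  68  71  74  70  71  78  84  89  87  90  91  90  91  87  86  88
  85  89  89  87  89  87  89  86  91  87  86  86  86  84  91 108 137 148
 145 148 146 145 147 148 149 149 146 145 148 144 148 147 149 149 155 145
 124  75  44  43  45  49  45  45  42  47  43]
tcp u v 449.56586988730044 -251.53743276418467
(260.3, 245) 468.0 -245.9
(287, 245) 468.0 -258.8
(274, 238.5) 471.3 -252.5
(274, 213) 470.2 -252.5
t 5.7 pos [ 470.1 -210.6  201.9] xang -84.81 F [ 0.1 -0.6 -2.2] w 8.3 q6 1.77
  turn [ 0.0067  0.0015 -0.0004]
```

The gap is about 11.3 mm at its foot, so b (measured 12.9 mm) should be snug. Positioning above it.

Call:
play_rows(
  series=[
    [-0.002,0,0.033,0.006,0.001,0,0.0],
    [-0.002,0.03,0.033,0,0,0,0.0],
    [0,0.028,0,0,0,0,0.0],
    [0,0.02,0,0,0,0,0.0],
    [0,0,0,0,0,0,0],
  ],
)

```text
clock: 6.2
position: [540.8, -193.6, 122.7]
ee_rot: [-0.523, 0.473, -0.476, 0.525]
contact_force: [-0.7, 0.7, -1.2]
gripper_width: 8.0
```

Run:
```python
from h import *
need([537,-200.4,105],-84.9)
```

```text
t 6.2 pos [ 540.8 -193.6  122.7] xang -84.3 F [-0.7  0.7 -1.2] w 8.0 q6 1.73
  turn [-0.0043  0.0105 -0.0001]
  shift mm [ 6.4 17.7 -4.6]
```

Call:
play_rows(
  series=[
    [0.0064,0.008,-0.0046,-0.004,0.0105,0,0.0],
    [0,0,0,0,0,0,0],
  ],
)

```text
clock: 6.4
position: [537.6, -199.1, 115.2]
ee_rot: [-0.522, 0.476, -0.477, 0.523]
contact_force: [-0.3, -0.4, -1.1]
gripper_width: 8.2
```

Run:
```python
from h import *
need([537,-200.4,105],-84.9)
```

```text
t 6.4 pos [ 537.6 -199.1  115.2] xang -84.74 F [-0.3 -0.4 -1.1] w 8.2 q6 1.73
  turn [-0.0007  0.0028  0.0004]
  shift mm [ 1.2 10.2 -0.7]
```

Now at the mouth. Small steps down: foot goes from 67 to about 47.

Call:
play_rows(
  series=[
    [0.0012,0.006,-0.0007,0,0.003,0,0],
    [0,0.006,0,0,0,0,0],
    [0,0.004,0,0,0,0,0],
    [0,0.003,0,0,0,0,0],
    [0,0,0,0,0,0,0],
  ],
)

```text
clock: 6.9
position: [538.5, -201.1, 98.2]
ee_rot: [-0.52, 0.475, -0.48, 0.523]
contact_force: [-0.6, -0.5, -2.2]
gripper_width: 8.1
```

Run:
```python
from h import *
need([537,-200.4,90],-84.9)
```

```text
t 6.9 pos [ 538.5 -201.1   98.2] xang -84.94 F [-0.6 -0.5 -2.2] w 8.1 q6 1.73
  turn [-0.0072 -0.0006  0.0021]
  shift mm [-0.8  8.2 -1.5]
```

Call:
play_rows(
  series=[
    [-0.0008,0.003,-0.0015,-0.007,0,0.002,0],
    [0,0.003,0,0,0,0,0],
    [0,0.003,0,0,0,0,0],
  ],
)

```text
clock: 7.2
position: [537.4, -200.5, 89.3]
ee_rot: [-0.521, 0.477, -0.478, 0.522]
contact_force: [1.0, -0.3, -2.1]
gripper_width: 7.8
```

Run:
```python
from h import *
need([537,-200.4,86],-84.9)
```

```text
t 7.2 pos [ 537.4 -200.5   89.3] xang -84.93 F [ 1.  -0.3 -2.1] w 7.8 q6 1.73
  turn [-0.0013 -0.0006  0.0004]
  shift mm [-0.2  3.3 -0.4]
```

Call:
play_rows(
  series=[
    [0,0.002,-0.0004,-0.001,0,0,0],
    [0,0.002,0,0,0,0,0],
    [0,0.002,0,0,0,0,0],
  ],
)

```text
clock: 7.5
position: [537.7, -199.9, 84.5]
ee_rot: [-0.522, 0.477, -0.478, 0.522]
contact_force: [-2.0, 1.1, 8.5]
gripper_width: 8.3
```

Run:
```python
from h import *
need([537,-200.4,80],-84.9)
```

```text
t 7.5 pos [ 537.7 -199.9   84.5] xang -84.89 F [-2.   1.1  8.5] w 8.3 q6 1.73
  turn [-0.0013  0.0001  0.0003]
  shift mm [ 0.4  4.5 -0.7]
```

Contact at 8.5 N, within the snug range. Continuing gently.

Call:
play_rows(
  series=[
    [0,0.002,0,0,0,0,0],
    [0,0.002,0,0,0,0,0],
  ],
)

```text
clock: 7.7
position: [538.2, -200.3, 83.4]
ee_rot: [-0.522, 0.476, -0.478, 0.522]
contact_force: [-2.7, 2.7, 9.2]
gripper_width: 8.3
```

Run:
```python
from h import *
need([537,-200.4,80],-84.9)
```

```text
t 7.7 pos [ 538.2 -200.3   83.4] xang -84.81 F [-2.7  2.7  9.2] w 8.3 q6 1.73
  turn [-0.0022  0.0016  0.0021]
  shift mm [-0.   3.4 -1.2]
```

Call:
play_rows(
  series=[
    [0,0.004,-0.001,-0.002,0.001,0,0],
    [0,0.004,0,0,0,0,0],
  ],
)

```text
clock: 7.9
position: [538.6, -200.4, 77.4]
ee_rot: [-0.522, 0.475, -0.479, 0.522]
contact_force: [-0.4, 2.4, 3.9]
gripper_width: 8.2
```

Run:
```python
from h import *
need([537,-200.4,80],-84.9)
```

```text
t 7.9 pos [ 538.6 -200.4   77.4] xang -84.85 F [-0.4  2.4  3.9] w 8.2 q6 1.73
  turn [-0.0044  0.0008  0.0031]
  shift mm [-0.1 -2.6 -1.6]
```

It's past the lead-in (foot about 30). Continuing to the floor, where the TCP should read about 60.

Call:
play_rows(
  series=[
    [0,0.004,-0.0015,-0.004,0,0.003,0],
    [0,0.004,-0.0005,0,0,0,0],
    [0,0.004,-0.0003,0,0,0,0],
  ],
)

```text
clock: 8.2
position: [538.0, -200.6, 65.5]
ee_rot: [-0.521, 0.476, -0.478, 0.523]
contact_force: [0.1, 1.6, 2.9]
gripper_width: 7.9
```

Run:
```python
from h import *
need([537,-200.4,59.7],-84.9)
```

```text
t 8.2 pos [ 538.  -200.6   65.5] xang -84.84 F [0.1 1.6 2.9] w 7.9 q6 1.74
  turn [-0.0043  0.001   0.0008]
  shift mm [-0.3  5.8 -1. ]
```

Call:
play_rows(
  series=[
    [0,0.003,-0.001,-0.004,0,0,0],
    [0,0.002,0,0,0,0,0],
    [0,0.002,0,0,0,0,0],
  ],
)

```text
clock: 8.5
position: [537.7, -200.7, 59.6]
ee_rot: [0.523, -0.476, 0.477, -0.522]
contact_force: [-6.8, 6.9, 26.2]
gripper_width: 8.1
```

Run:
```python
from h import *
need([537,-200.4,59.7],-84.9)
```

```text
t 8.5 pos [ 537.7 -200.7   59.6] xang -84.76 F [-6.8  6.9 26.2] w 8.1 q6 1.73
  turn [-0.0002  0.0024  0.0017]
  shift mm [-0.4 -0.1 -0.7]
```

On the floor exactly where predicted (26 N bottoming out at z 59.6). Next is the drag check: let go, regrip, pull up 3 mm.

Call:
play_rows(
  series=[
    [0,-0.0005,0,0,0,0,0.02],
    [0,0,0,0,0,0,0.02],
    [0,0,0,0,0,0,0.0],
    [0,0,0,0,0,0,0.0],
    [0,0,0,0,0,0,0.0],
    [0,0,0,0,0,0,0.0],
  ],
)

```text
clock: 9.1
position: [536.2, -200.8, 59.0]
ee_rot: [0.524, -0.477, 0.476, -0.521]
contact_force: [-0.1, 2.9, 3.8]
gripper_width: 8.3
```

Call:
play_rows(
  series=[
    [0,-0.002,0,0,0,0,0.0],
  ],
)

```text
clock: 9.2
position: [535.8, -200.6, 59.7]
ee_rot: [0.524, -0.478, 0.476, -0.521]
contact_force: [1.9, -0.6, -7.3]
gripper_width: 8.1
```

Call:
play_rows(
  series=[
    [0,-0.002,0,0,0,0,0.0],
  ],
)

```text
clock: 9.3
position: [535.5, -200.7, 60.4]
ee_rot: [0.523, -0.478, 0.476, -0.521]
contact_force: [2.3, -0.8, -7.6]
gripper_width: 8.0
```

Call:
play_rows(
  series=[
    [0,-0.002,0,0,0,0,0.0],
  ],
)

```text
clock: 9.4
position: [535.2, -200.7, 61.2]
ee_rot: [0.523, -0.479, 0.475, -0.52]
contact_force: [2.6, 0.0, -7.8]
gripper_width: 8.4
```

Drag is about 5 N beyond the weight, so it's snug. Pushing back down and releasing.

Call:
play_rows(
  series=[
    [0,0.002,0,0,0,0,0.0],
    [0,0.002,0,0,0,0,0.0],
    [0,0.002,0,0,0,0,0.0],
  ],
)

```text
clock: 9.7
position: [535.4, -200.9, 59.0]
ee_rot: [0.524, -0.478, 0.475, -0.52]
contact_force: [-2.5, 4.6, 12.5]
gripper_width: 8.2
```

Run:
```python
from h import *
need([537,-200.4,59],-84.9)
```

```text
t 9.7 pos [ 535.4 -200.9   59. ] xang -84.74 F [-2.5  4.6 12.5] w 8.2 q6 1.74
  turn [0.0067 0.0029 0.001 ]
  shift mm [-0.3 -0.   1.6]
```

Call:
play_rows(
  series=[
    [0,0.002,0,0.005,0,0,0.0],
    [0,0.002,0,0,0,0,0.0],
  ],
)

```text
clock: 9.9
position: [535.3, -200.8, 59.0]
ee_rot: [0.524, -0.476, 0.476, -0.522]
contact_force: [-2.6, 2.7, 8.2]
gripper_width: 8.4
```

Call:
play_rows(
  series=[
    [0,-0.001,0,0,0,0,0.04],
    [0,0,0,0,0,0,0.04],
    [0,-0.02,0,0,0,0,0.04],
    [0,-0.04,0,0,0,0,0.04],
    [0,-0.045,-0.02,0,0,0,0.04],
    [0,-0.04,-0.04,0,0,0,0.04],
    [0,0,-0.04,0,0,0,0.04],
    [0,0,0,0,0,0,0.04],
  ],
)

```text
clock: 10.7
position: [436.8, -211.3, 206.8]
ee_rot: [0.526, -0.476, 0.475, -0.52]
contact_force: [0.1, -0.2, 0.1]
gripper_width: 40.0
```

Run:
```python
from h import *
need()
d=get_image("wrist");np.savez("d4",color=d["color"],intrinsics=d["intrinsics"],origin=d["origin"],orientation=d["orientation"])
c=proj(d,[[540,-205,50]])[0].astype(int);print(c)
x,y=max(c[0]-65,0),max(c[1]-50,0);print(x,y)
a=d["color"][y:y+100,x:x+130];cv2.imwrite("pics/w4.png",cv2.resize(a[:,:,::-1],None,fx=6,fy=6,interpolation=cv2.INTER_CUBIC))
```

```text
t 10.7 pos [ 436.8 -211.3  206.8] xang -84.52 F [ 0.1 -0.2  0.1] w 40.0 q6 1.77
[276  82]
211 32
```

View pics/w4.png

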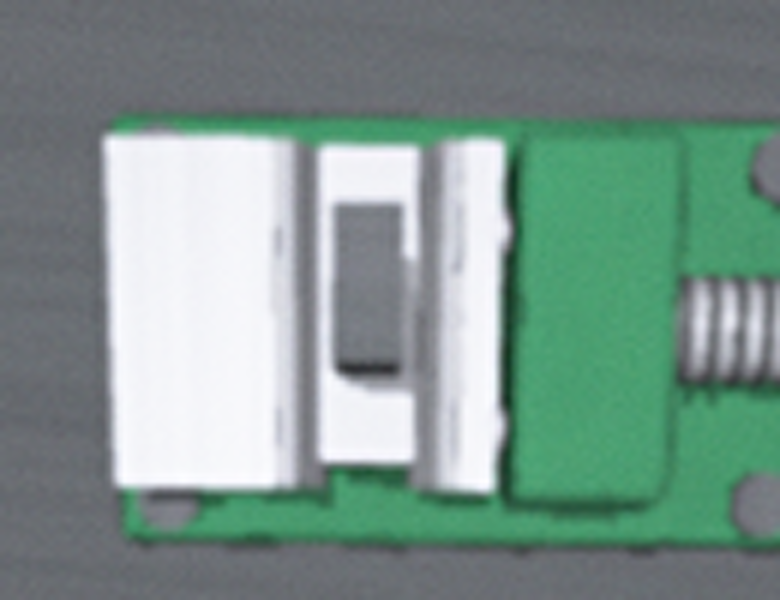

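The spacer stands square in the gap between the jaws, its plate top spanning rows 145 to 463 of the crop and the jaws 137 to 490. Checking its centring and height numerically.

Run:
```python
from h import *
d=dict(np.load("d4.npz"));f=lambda p:(np.array(p)+.5)/6-.5+[211,32]
a=np.radians(5.1);X=np.array([np.cos(a),np.sin(a)]);Y=np.array([-X[1],X[0]])
for z,p in((57,[(367,145),(367,463),(317,300),(414,300)]),(93,[(367,203),(367,362)]),(48,[(200,137),(200,490)]),(12,[(400,120),(400,541)])):
    w=cast(d,f(p),z);print(z,"u",(w@X).round(1),"mid",(w@X)[:2].mean().round(1),"v",(w@Y).round(1))
m=get_image("top")["color"];cv2.imwrite("pics/top1.png",cv2.resize(m[195:275,180:400,::-1],None,fx=3.6,fy=3.6,interpolation=cv2.INTER_CUBIC))
```

```text
57 u [539.3 498.6 519.9 520. ] mid 519.0 v [-247.8 -248.  -240.9 -254.4]
93 u [527.7 510. ] mid 518.8 v [-247.9 -248. ]
48 u [541.5 494.8] mid 518.1 v [-224.5 -223.5]
12 u [549.6 486.9] mid 518.2 v [-252.8 -253.4]
```

View pics/top1.png

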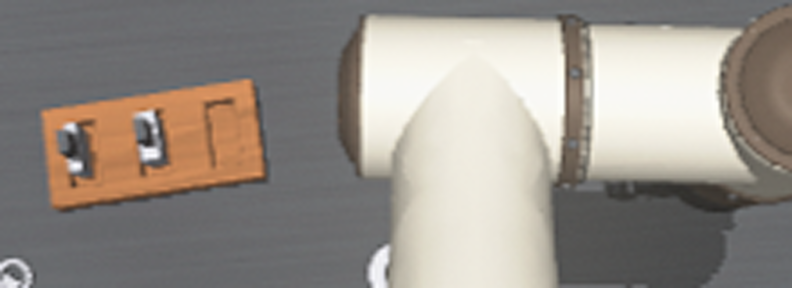

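The top view shows a and c standing in their wells (75,145 and 150,138), the right well empty, and the arm clear. Handing in.

```bash
python3 -c "from bench import *;print(job_done())"
```

```text
the job is handed in; nothing more can be done
None
```

The 13 mm spacer (b) is the snug one. It is down on the floor of the gap, and I handed the job in at about 11 s on the clock.

**Fit:** It met about 10 N of push at the lead-in. It bottomed at TCP z 59.6, where 59.7 was expected. Let go, regripped and pulled up, it dragged by roughly 5 N beyond my estimate of its weight. I then pushed it back down to z 59.0. The last two pushes read 12.5 N and 8 N rather than the 26 N of the first seating, but the height no longer changed.

**Final position:** The last close view shows it upright and square, within 1 mm of halfway along the jaws. The other two, a and c, stand in their own wells. I never tried either of them, because b fitted first time. The arm is raised clear and touches nothing.

**What went wrong:** The first grip on the stem closed too high and slid the spacer a few millimetres within its well, so I opened, went lower and gripped again. The first gap readings from the images also disagreed (11.5 to 17 mm) until I sorted out which edges were which. They then gave about 11.3 mm.

**Not checked:** I did not look again at all the loose things on the table, but the arm never went near them at low height.

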